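# Measure a lens housing's flange depth on the repair bench

### The arm

A 6-joint arm with a two-finger parallel gripper is mounted at the origin on the work surface. World frame = base frame: x ahead of the robot, y to its left, z up, the work surface at z = 0. Lengths are in m, angles in degrees, forces in N, time in s.
With the tool pointing down it reaches from about 0.35 to 0.875 m from the base axis. Payload 4.2 kg.
Tool frame: the origin (TCP) lies midway between the tips of the shut fingers; the grasp point (between the pads) lies 19 mm behind it; z points along the fingers, y is the line along which they close (so a half turn about z gives the same grasp; the last joint's range is limited). The gripper opens to 87 mm and grips with 3 to 60 N. Pads are 19 mm wide; open, the fingers measure 117 mm over their backs; the gripper's body (75 mm by 190 mm) begins 51 mm behind the grasp point.
Start: joints at [-57.032, 22.042, 0.453, 0, -68.411, -14.817], TCP at [0.195, -0.594, 0.223] pointing down, gripper open.
Joint ranges: [-179.83, 179.83], [-69.29, 118.12], [-61.27, 80.66], [-181.25, 117.63], [-171.15, -9.14], [-177.46, 177.46]. Speed limits (degrees/s): [159.86, 159.86, 180, 180, 180, 180].

### API

Orientations are given as a 3x3 rotation matrix whose columns are the frame's x, y, z axes.
In Python, from station import r, cams gives the robot as it stands.
- The arm moves only by the tool play_rows, never from a script. Its argument "commands" is text: rows parted by semicolons, each of 6 numbers parted by spaces: the shift along the world's x, y, z normalised to -1 to 1, where 1 is 30 mm, then the turn, a rotation vector about the world's x, y, z normalised to -1 to 1, where 1 is 0.15 rad. A call has 1 to 20 rows; each row shifts and turns the commanded pose from where the row before left it; what a row does not reach is not made up. A row lasts 1/10 s, in which the tool goes at most 50 mm and 8.59 degrees, less where a joint would pass 70% of its speed; a pose out of reach is approached as far as the arm can. A call with a number of a shift or a turn outside -1 to 1 is refused whole. A call with a gripper value outside its range is refused whole. "grip" is the finger opening in mm, from 0 to 87, set as the call begins (left out, the last holds). The fingers move at their own pace and stop on an object; the grip force is fixed at half the most. Time passes only in rows, so rows that do not move let the fingers close. It gives the time, the measured TCP pose, the force, the opening and the grip force at its end, in the units of the state.
- r.sense(): the state, without advancing time (a new reading comes with each control period).
- cams.capture(name): name is "side" or "top" or "wrist"; returns (picture, depth): 480x640x3 uint8, blue, green, red; 480x640 float32, m along the optical axis (not along the pixel's ray), 0 where there is no reading.
- cams.camera_info(name): a dict with "mtx" (3x3 intrinsics, pixels), "R" (3x3) and "t" (3): a world point X has camera coordinates R X + t. Camera axes: x right, y down, z forward; pixel columns grow to the right and rows downward; lengths in m; the calibration is good to about 2 mm. A picture is of the moment at which its call begins: read the wrist's pose just before it. camera_info takes no time and is no camera call; for the wrist camera it gives the pose at the moment of the call.
- r.finish_job(): hands the job in; it is judged then, once.
The state is a dict: "time_s": time; "joints": joint angles; "joint_velocities": joint speeds; "effort": joint torques, N m; "tcp_pos": TCP position; "ee_rot": TCP orientation; "wrist_force": force on the tool from outside, world axes, zero at the start; "moment": the same for the moment, N m; "gripper_width": opening from 0.0 (shut) to 1.0 (fully open); "gripper_force": force on a finger pad.
Only numpy, scipy, OpenCV 4.12 (cv2) and the standard library are available. Lean on these libraries where they do the work, as an engineer would, in place of code of your own. Each camera call takes 0.05 s, during which the arm holds its last target. There are 200 camera calls.

### The job

Put the stray parts lying in the slideway into the blue tray and fit the flange adapter on the lens housing, all three studs through its holes and its disc flat on the housing; then slide the sled along the slideway under the depth gauge, fully home against the end stop. Lower the gauge's probe through the adapter until its tip rests on the lens cell inside, without ramming it, and then swing the lock lever fully over so that the reading stays. Leave the other things on the bench where they are.

Things in the scene. Friction and masses are not known exactly. Their poses are not given: they have to be found in the camera images.
- slideway: fixed dark steel plate 138 wide (its x; all sizes here in mm), 572 long (its y), with the depth gauge built on it. Origin: bench level on the channel's centre line; y along the channel towards the gauge and end stop. Channel floor 10 above the bench, y -300 to 258; side rails 8 wide and 8 high leave a channel 122 wide (x -61 to 61). It stands still in a run
- end_stop (a point): foot of the end stop's face, which crosses the channel at slideway y = 258; the stop is 14 thick and 30 high above the channel floor
- gauge_head (a point): underside of the gauge's grey head on the probe's axis (slideway x 0, y 200), 118 above the bench; a collar round the probe reaches down to 112. The head overhangs the channel: x -22 to 22, slideway y 172 to 268, its top 156 above the bench; its arm runs in +x to a column 30 thick at slideway x 108, y 200, top 164 above the bench
- sled: loose aluminium sled in the channel with a grey octagonal lens housing on it, 0.7 kg. Origin: housing's axis at the sled's underside; y along the channel to the gauge. Plate 116 wide (x), 10 thick, y -128 to 58: its front edge meets the end stop when the housing is under the probe. Housing 112 across, z 10 to 50, bore 48 wide
- sled_handle (a point): top centre of the sled's handle, a black upright blade 12 thick (sled's x), 30 long (y), from z 10 to 76 of the sled, at sled y = -110
- bore (a point): centre of the lens housing's top face (sled z = 50), mouth of its bore; axes as the sled's. Round it on the top face stand three brass studs, 8 diameter, 17 high with tapered tips, at radius 42, at 0, 120 and 240 degrees from its x axis
- cell_top (a point): centre of the top of the lens cell (a glass disc in a black ring, 45 diameter) inside the bore, the surface the probe must touch; how deep it sits varies from start to start (12 to 30 below the housing's top face); it is stiff and does not move when touched
- flange: loose aluminium flange adapter, 0.2 kg, flat on the bench at the start. Origin: centre of its underside. Disc 112 diameter, 8 thick, three through holes 12 diameter at radius 42, at 0, 120, 240 degrees from its x axis (any of three turns fits). Hexagonal neck above, 46 across flats, z 8 to 38, bore 36; two flats face its +x and -x. Seated, its origin is at the bore point
- stray_cap: round black lens cap, 44 diameter, 23 high, origin at the centre of its underside; may be absent
- stray_battery: grey camera battery, 38 (x) by 44 (y) by 24 high, origin at the centre of its underside; may be absent
- stray_eyepiece: round black rubber eyepiece, 40 diameter, 24 high, origin at the centre of its underside; may be absent
- probe: the gauge's vertical steel probe rod, 8 diameter. Origin: at its tip (lower end); z up. It slides straight up and down in the head with about 4 N of drag and stays where it is let go. At the start the tip is 102 to 114 above the bench (the seated adapter's top is at 98); 114 is its top position, from which it can go down 95
- probe_knob (a point): centre of the round black knob on the probe's upper end, 24 diameter, 18 high, 168 above the tip; to grip
- lock (a joint): angle (rad) of the probe's lock lever on top of the gauge head: 0 open, pointing to the slideway's -x; it swings about a vertical axis at slideway x = 0, y = 245, clockwise seen from above, to its end stop at 1.5 (locked, pointing to +y, away from the probe). It stays where left; about 0.1 N m, more near the end where its cam pinches the rod
- lock_pin (a point): top of the black upright pin, 10 diameter, at the end of the lock lever, 53 from the lever's axis, 186 above the bench (lever's top 162); push it sideways
- tray: fixed open blue tray, 130 (x) by 180 (y), walls 4 thick and 20 high, floor 4 thick, in front of the slideway; origin at the centre of its underside
- phone: black phone lying flat, 72 by 146 by 9; origin at its underside; a bystander, not to be moved
- multimeter: orange multimeter, 85 by 150 by 34; origin at its underside; a bystander, not to be moved
- screwdriver: screwdriver, 160 long; origin at its underside; a bystander, not to be moved
- jar: small amber jar, 48 diameter, 60 high; origin at its underside; a bystander, not to be moved
- camera: black camera, 60 by 110 by 82; origin at its underside; a bystander, not to be moved
- tablet: tablet, 140 by 210 by 9; origin at its underside; a bystander, not to be moved
- putty_tin: square brass tin, 50 by 50 by 22; origin at its underside; a bystander, not to be moved

How it is judged (in metres and radians):
On the way, in this order (a step that is already met when the one before it is completed fails the run):
1. the stray parts are in the tray and the adapter sits on the housing with the studs through its holes, while the lock is open (x of stray_cap in the frame of tray between -0.062 and 0.062 m and y of stray_cap in the frame of tray between -0.087 and 0.087 m and z of each of stray_cap, stray_battery, stray_eyepiece in the frame of tray below 0.04 m and linear speed of each of stray_cap, stray_battery, stray_eyepiece below 0.03 m/s and x of stray_battery in the frame of tray between -0.062 and 0.062 m and y of stray_battery in the frame of tray between -0.087 and 0.087 m and x of stray_eyepiece in the frame of tray between -0.062 and 0.062 m and y of stray_eyepiece in the frame of tray between -0.087 and 0.087 m and horizontal distance between flange and bore below 0.004 m and z of flange in the frame of sled between 0.046 and 0.0525 m and angle between the z axis of flange and the z axis of sled, either way round below 0.06 rad and value of joint lock below 0.3 rad), for 0.2 s.
2. the sled is home under the gauge with the adapter on (horizontal distance between bore and probe below 0.004 m and height (world z) of sled below 0.0125 m and angle between sled's own z axis and vertical below 0.04 rad and horizontal distance between flange and bore below 0.004 m and z of flange in the frame of sled between 0.046 and 0.0525 m and angle between the z axis of flange and the z axis of sled, either way round below 0.06 rad), for 0.2 s.
3. the probe's tip presses on the lens cell, lock still open (all of step 2 and z of probe in the frame of cell_top between -0.002 and 0.002 m and contact force between probe and sled above 0.8 N and value of joint lock below 0.4 rad), for 0.05 s.
4. the lock lever is swung over with the probe at that height (horizontal distance between bore and probe below 0.004 m and height (world z) of sled below 0.0125 m and angle between sled's own z axis and vertical below 0.04 rad and z of probe in the frame of cell_top between -0.002 and 0.002 m and value of joint lock above 1.25 rad), for 0.2 s.
At the end, for the whole second after the job is handed in: Every stray part present lies at rest in the tray; the adapter is flat on the housing over all three studs (within 4 mm of centre, 2.5 mm of seated); the housing's axis is within 4 mm of the probe's; the probe's tip is within 2 mm of the lens cell's top; the lock lever is past 1.25 rad (all of step 4 and x of stray_cap in the frame of tray between -0.062 and 0.062 m and y of stray_cap in the frame of tray between -0.087 and 0.087 m and z of each of stray_cap, stray_battery, stray_eyepiece in the frame of tray below 0.04 m and linear speed of each of stray_cap, stray_battery, stray_eyepiece below 0.03 m/s and x of stray_battery in the frame of tray between -0.062 and 0.062 m and y of stray_battery in the frame of tray between -0.087 and 0.087 m and x of stray_eyepiece in the frame of tray between -0.062 and 0.062 m and y of stray_eyepiece in the frame of tray between -0.087 and 0.087 m and horizontal distance between flange and bore below 0.004 m and z of flange in the frame of sled between 0.046 and 0.0525 m and angle between the z axis of flange and the z axis of sled, either way round below 0.06 rad and linear speed of sled below 0.02 m/s); the robot touches nothing.
It fails at once if another thing on the bench was moved more than 3 cm (distance of any of phone, multimeter, screwdriver, jar, camera, tablet, putty_tin from where it was at the start of the episode above 0.03 m).
It fails at once if the probe was rammed into the lens cell (over 45 N) (contact force between probe and sled above 45 N).
Of stray_cap, stray_battery, stray_eyepiece only 1 to 3 are there at a start; the rules pass over those that are not, and their reading is None.
At some moment in a run one of stray_cap, stray_battery, stray_eyepiece, flange may be knocked a few centimetres aside while the robot is not near it.
Once in a run the grip may slacken for a moment while it holds something.
It also fails if it takes over 210 s, if anything falls off the work surface, if the arm or the gripper's body presses on something with over 40 N, if the wrist force passes 120 N, or if a joint passes its speed limit or range.

## Working session

There is one attempt and no reset: what is moved stays moved. The work goes in short steps, Python scripts to look and compute and a tool call to move; the robot and the scene stay as the last step left them, time stands still between calls to the robot, and variables do not carry over. Pictures are saved under pics/ and viewed, at most 14 in all, crops included, and the job is handed in when it is done.

Besides the shell and the picture viewer there is one more tool, called after "Call:" by a JSON object that holds its "name" and its "arguments". play_rows: Moves the arm, as the interface text tells. Scaled input: -1 to 1 covers 30 mm each way for a shift and 0.15 rad each way for a turn. Its arguments: {"type":"object","properties":{"commands":{"type":"string"},"grip":{"type":"number"}},"required":["commands"]}

```bash
ls; mkdir -p pics; cat > h.py <<'E'
import numpy as np, cv2
from station import r, cams
def cap(n):
    i=cams.camera_info(n); p,d=cams.capture(n)
    return p,d,i
def pts(d,i):
    v,u=np.mgrid[0:d.shape[0],0:d.shape[1]]
    K=np.array(i['mtx']); c=np.stack([(u-K[0,2])/K[0,0]*d,(v-K[1,2])/K[1,1]*d,d],-1)
    return (c-np.array(i['t']))@np.array(i['R'])   # R^T (c-t)
def proj(X,i):
    c=np.asarray(X)@np.array(i['R']).T+np.array(i['t']); q=c@np.array(i['mtx']).T
    return q[...,:2]/q[...,2:]
def ray(uv,i,z):
    uv=np.atleast_2d(np.asarray(uv,float)); R=np.array(i['R'])
    d=np.c_[uv,np.ones(len(uv))]@np.linalg.inv(np.array(i['mtx'])).T@R
    c=-R.T@np.array(i['t']); return c+d*((z-c[2])/d[:,2])[:,None]
def state():
    s=r.sense(); print({k:np.round(s[k],3).tolist() for k in ('time_s','tcp_pos','ee_rot','wrist_force','gripper_width','gripper_force','joints')})
E
python3 - <<'E'
from h import *
for n in('top','side','wrist'):
    p,d,i=cap(n); cv2.imwrite(f'pics/{n}0.png',p); np.savez(f'/tmp/{n}0.npz',p=p,d=d,**i)
    print(n,np.round(-np.array(i['R']).T@np.array(i['t']),3),np.round(i['mtx'],1).tolist(),(d>0).mean())
E
```

```text
pics
top [ 0.421 -0.024  1.379] [[447.4, 0.0, 320.0], [0.0, 447.4, 240.6], [0.0, 0.0, 1.0]] 0.9960091145833333
side [0.5   0.952 0.753] [[505.0, 0.0, 319.2], [0.0, 505.0, 244.4], [0.0, 0.0, 1.0]] 0.9962760416666666
wrist [ 0.121 -0.619  0.384] [[330.7, 0.0, 318.7], [0.0, 330.7, 240.8], [0.0, 0.0, 1.0]] 0.996220703125
```

View pics/top0.png

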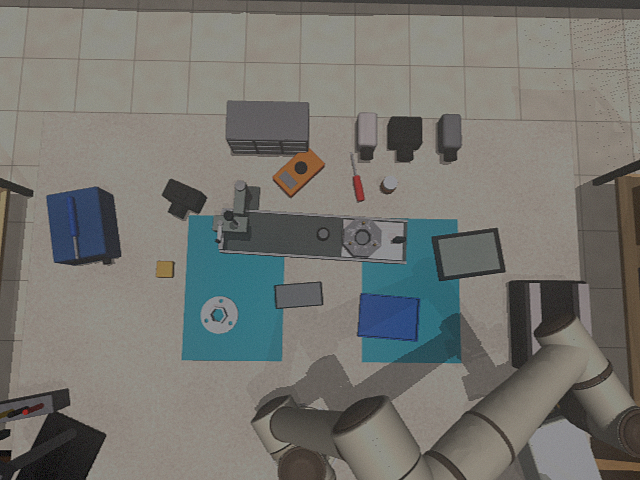

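View pics/side0.png

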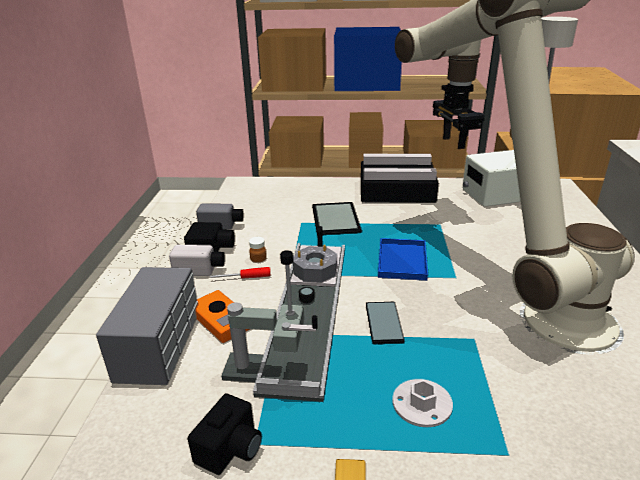

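The top view shows the slideway running right to left, with the gauge at (235,215). One round stray is in the channel at (323,234), the housing is at (362,237), the flange at (219,315) and the tray at (388,316). The side view agrees.

```bash
python3 - <<'E'
from h import *
z=np.load('/tmp/top0.npz'); p,d=z['p'],z['d']; P=pts(d,z)
def rect(name,m,zz):
    m=m.astype(np.uint8); cs,_=cv2.findContours(m,cv2.RETR_EXTERNAL,cv2.CHAIN_APPROX_NONE)
    for c in cs:
        if cv2.contourArea(c)<25: continue
        w=ray(c[:,0,:],z,zz)[:,:2].astype(np.float32); (x,y),s,a=cv2.minAreaRect(w*1000)
        print(name,np.round([x,y],1),np.round(s,1),round(a,1),'n',len(c),'zmed',round(float(np.median(P[...,2][m>0])),4))
hsv=cv2.cvtColor(p,cv2.COLOR_BGR2HSV)
X,Y,Z=P[...,0],P[...,1],P[...,2]
roi=np.zeros(Z.shape,bool); roi[200:350,180:425]=1
b=(hsv[...,0]>105)&(hsv[...,0]<130)&(hsv[...,1]>130)&roi
rect('tray',b,0.02)
r1=np.zeros_like(roi);r1[285:345,190:250]=1
rect('flange',(Z>0.004)&(Z<0.02)&r1,0.008); rect('neck',(Z>0.028)&r1,0.038)
r2=np.zeros_like(roi);r2[222:250,310:335]=1
rect('stray',(Z>0.024)&(Z<.05)&r2,0.034)
r3=np.zeros_like(roi);r3[210:262,335:385]=1
rect('housing',(Z>0.05)&(Z<.065)&r3,0.06)
r4=np.zeros_like(roi);r4[225:250,387:407]=1
rect('handle',(Z>0.07)&r4,0.086)
print(np.round(Z[225:250:3,315:332:2]*1000))
# rails
r5=np.zeros_like(roi);r5[205:268,215:412]=1
m=(Z>0.006)&(Z<0.03)&r5
q=P[m]; (x,y),s,a=cv2.minAreaRect((q[:,:2]*1000).astype(np.float32)); print('slide',x,y,s,a)
state()
E
```

```text
tray [ 364.9 -249.2] [179.5 129.1] 85.8 n 213 zmed 0.0044
flange [363.6 264.4] [119.2 119.4] 62.1 n 173 zmed 0.0071
neck [364.6 262.9] [46.6 50.3] 0.7 n 48 zmed 0.0387
stray [614.1 -45.4] [36.8 36.5] 0.8 n 36 zmed 0.0344
housing [ 600.4 -162.8] [110.4 113.9] 89.8 n 111 zmed 0.0597
handle [ 594.3 -271.3] [32.9 13.2] 83.7 n 27 zmed 0.0848
[[12.  9. 10. 13.  9.  5. 12.  8.  8.]
 [11. 15. 40. 33. 35. 36. 14.  7. 12.]
 [ 9. 27. 37. 40. 32. 38. 34. 11. 12.]
 [ 3. 37. 33. 38. 38. 32. 33.  7.  5.]
 [10. 24. 35. 40. 34. 35. 34.  9.  8.]
 [ 5. 14. 12. 23. 22. 19. 10. 12. 13.]
 [11. 12.  8.  9. 17. 13.  9.  8.  6.]
 [ 8.  8. 14. 14.  6.  7. 11. 12. 10.]
 [ 5. 13. 10. 10. 10. 14.  8. 13. 10.]]
slide 608.9429931640625 -20.174560546875 (193.50677490234375, 600.8038330078125) 0.7937068343162537
{'time_s': 0.15, 'tcp_pos': [0.195, -0.593, 0.222], 'ee_rot': [[-0.95, -0.311, -0.001], [-0.311, 0.95, 0.002], [0.0, 0.002, -1.0]], 'wrist_force': [0.027, 0.098, 0.167], 'gripper_width': 1.0, 'gripper_force': 0.0, 'joints': [-57.033, 22.079, 0.399, -0.022, -68.413, -14.817]}
```

Call:
{"name": "play_rows", "arguments": {"commands": "0.735 0.96 0.05 0 0 0.42;0.735 0.96 0.05 0 0 0.42;0.735 0.96 0.05 0 0 0.42;0.735 0.96 0.05 0 0 0.42;0.735 0.96 0.05 0 0 0.42;0.735 0.96 0.05 0 0 0.42;0.735 0.96 0.05 0 0 0.42;0.735 0.96 0.05 0 0 0.42;0.735 0.96 0.05 0 0 0.42;0.735 0.96 0.05 0 0 0.42;0.735 0.96 0.05 0 0 0.42;0.735 0.96 0.05 0 0 0.42;0.735 0.96 0.05 0 0 0.42;0.735 0.96 0.05 0 0 0.42;0.735 0.96 0.05 0 0 0.42;0.735 0.96 0.05 0 0 0.42;0.735 0.96 0.05 0 0 0.42;0.735 0.96 0.05 0 0 0.42;0.735 0.96 0.05 0 0 0.42;0 0 0 0 0 0", "grip": 62}}

```text
time_s: 2.15
tcp_pos: [0.6157, -0.0435, 0.2499]
ee_rot: [[-0.052, -0.999, -0.0], [-0.999, 0.052, 0.0], [-0.0, 0.0, -1.0]]
wrist_force: [-0.2, -1.0, -0.5]
gripper_width: 0.709
gripper_force: 0.0
```

```bash
python3 - <<'E'
from h import *
state()
p,d,i=cap('wrist'); cv2.imwrite('pics/w1.png',p); np.savez('/tmp/w1.npz',p=p,d=d,**i)
E
```

```text
{'time_s': 2.15, 'tcp_pos': [0.616, -0.044, 0.25], 'ee_rot': [[-0.052, -0.999, -0.0], [-0.999, 0.052, 0.0], [-0.0, 0.0, -1.0]], 'wrist_force': [-0.248, -1.023, -0.47], 'gripper_width': 0.709, 'gripper_force': 0.0, 'joints': [10.951, 20.331, 1.826, -0.018, -71.505, -13.947]}
```

View pics/w1.png

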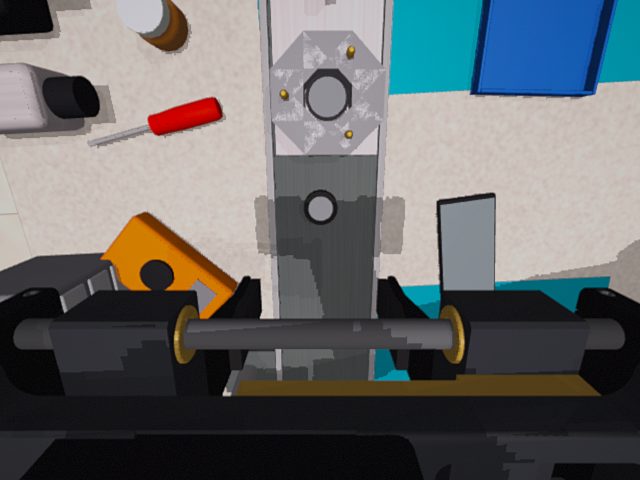

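The wrist view shows the stray at (320,208), the bore at (327,96), and studs at (284,94), (351,51) and (349,134).

```bash
cat >> h.py <<'E'
def circ(m,i,zz,amin=30):
    cs,_=cv2.findContours(m.astype(np.uint8),cv2.RETR_EXTERNAL,cv2.CHAIN_APPROX_NONE); o=[]
    for c in cs:
        if cv2.contourArea(c)<amin: continue
        w=ray(c[:,0,:],i,zz)[:,:2].astype(np.float32)*1000
        (x,y),R=cv2.minEnclosingCircle(w); M=cv2.moments(c); g=ray([M['m10']/M['m00'],M['m01']/M['m00']],i,zz)[0,:2]*1000
        o.append((np.round(g,1),round(R,1),c[:,0,:].mean(0).round()))
    return o
E
python3 - <<'E'
from h import *
z=np.load('/tmp/w1.npz'); p,d=z['p'],z['d']; P=pts(d,z); X,Y,Z=np.moveaxis(P,-1,0); hsv=cv2.cvtColor(p,cv2.COLOR_BGR2HSV)
def box(u0,u1,v0,v1):
    m=np.zeros(Z.shape,bool); m[v0:v1,u0:u1]=1; return m
br=(hsv[...,0]>12)&(hsv[...,0]<32)&(hsv[...,1]>110)&box(270,390,30,150)
print('studs',circ(br,z,0.0685,10))
st=box(295,345,185,235)&(hsv[...,2]<70); print('stray',circ(st,z,0.034,60))
print('stray depth',circ(box(295,345,185,235)&(Z>.025),z,0.034,60), np.median(Z[200:215,313:327]))
h=box(260,395,25,165)&(Z>.053)&(Z<.068); print('housing',circ(h,z,0.06,500))
bo=box(300,355,65,130)&(Z<.053); print('bore',circ(bo,z,0.06,200)); 
for v in (92,): print('cell z',np.median(Z[85:105,318:338]), Z[85:105,318:338].std())
# sled plate front edge & side rails at rows
for v in (175,230,255):
    row=Z[v]; u=np.where((row>0.0145)&(np.arange(640)>240)&(np.arange(640)<400))[0]; print(v,u.tolist()[:8],u.tolist()[-8:])
c=np.median(Z[160:180,330:370]); print('floor',c,'plate',np.median(Z[5:20,290:370]),'table',np.median(Z[180:230,400:430]))
E
```

```text
studs [(array([ 582.4, -129. ]), 3.8, array([348., 134.])), (array([ 643.5, -168.6]), 4.0, array([284.,  94.])), (array([ 578.7, -201.4]), 4.7, array([350.,  52.]))]
stray [(array([618. , -48.5]), 31.8, array([312., 217.]))]
stray depth [(array([614.5, -50.7]), 20.5, array([320., 207.]))] 0.03481355693129928
housing [(array([ 601.6, -169.9]), 60.4, array([327.,  91.]))]
bore [(array([ 602. , -166.6]), 25.1, array([327.,  94.]))]
cell z 0.04790398010161363 0.018212796562189965
175 [267, 268, 269, 270, 271, 272, 273, 377] [273, 377, 378, 379, 380, 381, 382, 383]
230 [270, 271, 272, 273, 274, 275, 375, 376] [274, 275, 375, 376, 377, 378, 379, 380]
255 [271, 272, 273, 274, 275, 276, 373, 374] [276, 373, 374, 375, 376, 377, 378, 379]
floor 0.010072493794397949 plate 0.02016081789871968 table -3.848132225268401e-05
```

Call:
{"name": "play_rows", "arguments": {"commands": "-0.04 -0.23 -1 0 0 0;0 0 -1 0 0 0;0 0 -1 0 0 0;0 0 -1 0 0 0;0 0 -1 0 0 0;0 0 -1 0 0 0;0 0 -1 0 0 0;0 0 -0.6 0 0 0;0 0 -0.28 0 0 0;0 0 0 0 0 0;0 0 0 0 0 0"}}

```text
time_s: 3.3
tcp_pos: [0.6131, -0.0539, 0.0157]
ee_rot: [[-0.057, -0.998, 0.002], [-0.998, 0.057, -0.0], [-0.0, -0.002, -1.0]]
wrist_force: [0.7, 0.7, -0.5]
gripper_width: 0.707
gripper_force: 0.0
```

Call:
{"name": "play_rows", "arguments": {"commands": "0 0 0 0 0 0;0 0 0 0 0 0;0 0 0 0 0 0;0 0 0 0 0 0;0 0 0 0 0 0;0 0 0 0 0 0", "grip": 25}}

```text
time_s: 3.9
tcp_pos: [0.6128, -0.0535, 0.0152]
ee_rot: [[-0.057, -0.998, 0.001], [-0.998, 0.057, -0.0], [-0.0, -0.001, -1.0]]
wrist_force: [-0.7, 0.5, 3.3]
gripper_width: 0.447
gripper_force: 30.0
```

Call:
{"name": "play_rows", "arguments": {"commands": "0 0 1 0 0 0;0 0 1 0 0 0;0 0 1 0 0 0;0 0 1 0 0 0;0 0 1 0 0 0;-0.919 -0.733 0 0 0 0;-0.919 -0.733 0 0 0 0;-0.919 -0.733 0 0 0 0;-0.919 -0.733 0 0 0 0;-0.919 -0.733 0 0 0 0;-0.919 -0.733 0 0 0 0;-0.919 -0.733 0 0 0 0;-0.919 -0.733 0 0 0 0;-0.919 -0.733 0 0 0 0;0 0 -1 0 0 0;0 0 0 0 0 0;0 0 0 0 0 0"}}

```text
time_s: 5.6
tcp_pos: [0.3643, -0.2515, 0.1346]
ee_rot: [[-0.057, -0.998, -0.001], [-0.998, 0.057, -0.0], [0.0, 0.001, -1.0]]
wrist_force: [0.2, 0.5, -0.4]
gripper_width: 0.448
gripper_force: 30.0
```

Call:
{"name": "play_rows", "arguments": {"commands": "0 0 -1 0 0 0;0 0 -1 0 0 0;0 0 -1 0 0 0;0 0 -0.7 0 0 0;0 0 -0.35 0 0 0;0 0 0 0 0 0;0 0 0 0 0 0"}}

```text
time_s: 6.3
tcp_pos: [0.3657, -0.2516, 0.0141]
ee_rot: [[-0.056, -0.998, 0.002], [-0.998, 0.056, -0.001], [0.001, -0.002, -1.0]]
wrist_force: [0.3, 0.1, -0.3]
gripper_width: 0.447
gripper_force: 30.0
```

Call:
{"name": "play_rows", "arguments": {"commands": "0 0 0 0 0 0;0 0 0 0 0 0;0 0 0 0 0 0;0 0 0 0 0 0;0 0 0.5 0 0 0;0 0 1 0 0 0;0 0 1 0 0 0;0 0 1 0 0 0;0 0 1 0 0 0;0 0 1 0 0 0;0 0 1 0 0 0;0 0 1 0 0 0;0 0 1 0 0 0", "grip": 60}}

```text
time_s: 7.6
tcp_pos: [0.3638, -0.2514, 0.2696]
ee_rot: [[-0.057, -0.998, 0.0], [-0.998, 0.057, 0.0], [-0.0, -0.0, -1.0]]
wrist_force: [1.5, 0.4, -1.0]
gripper_width: 0.687
gripper_force: 0.0
```

Call:
{"name": "play_rows", "arguments": {"commands": "0.2 0.985 0 0 0 0;0.2 0.985 0 0 0 0;0.2 0.985 0 0 0 0;0.2 0.985 0 0 0 0;0.2 0.985 0 0 0 0;0.2 0.985 0 0 0 0;0.2 0.985 0 0 0 0;0.2 0.985 0 0 0 0;0.2 0.985 0 0 0 0;0.2 0.985 0 0 0 0;-0.08 0.985 0 0 0 0;-0.08 0.985 0 0 0 0;-0.08 0.985 0 0 0 0;-0.08 0.985 0 0 0 0;-0.08 0.985 0 0 0 0;-0.08 0.985 0 0 0 0;-0.08 0.985 0 0 0 0;-0.08 0.985 0 0 0 0;-0.08 0.985 0 0 0 0;-0.08 0.985 0 0 0 0"}}

```text
time_s: 9.6
tcp_pos: [0.3999, 0.3405, 0.2682]
ee_rot: [[-0.057, -0.998, -0.0], [-0.998, 0.057, -0.0], [0.0, 0.0, -1.0]]
wrist_force: [-0.1, 0.4, 0.4]
gripper_width: 0.691
gripper_force: 0.0
```

Call:
{"name": "play_rows", "arguments": {"commands": "0 0 0 0 0 0;0 0 0 0 0 0;0 0 0 0 0 0"}}

```text
time_s: 9.9
tcp_pos: [0.4002, 0.3387, 0.2681]
ee_rot: [[-0.057, -0.998, -0.0], [-0.998, 0.057, -0.0], [0.0, 0.0, -1.0]]
wrist_force: [-0.1, -0.4, -0.1]
gripper_width: 0.691
gripper_force: 0.0
```

```bash
python3 - <<'E'
from h import *
state()
p,d,i=cap('wrist'); cv2.imwrite('pics/w2.png',p); np.savez('/tmp/w2.npz',p=p,d=d,**i)
p,d,i=cap('side'); cv2.imwrite('pics/s2.png',cv2.resize(p[230:400,215:445],None,fx=3,fy=3)); np.savez('/tmp/s2.npz',p=p,d=d,**i)
E
```

```text
{'time_s': 9.9, 'tcp_pos': [0.4, 0.339, 0.268], 'ee_rot': [[-0.057, -0.998, -0.0], [-0.998, 0.057, -0.0], [0.0, 0.0, -1.0]], 'wrist_force': [-0.075, -0.45, -0.069], 'gripper_width': 0.691, 'gripper_force': 0.0, 'joints': [57.987, 10.425, -9.192, -0.004, -70.413, -61.277]}
```

View pics/w2.png

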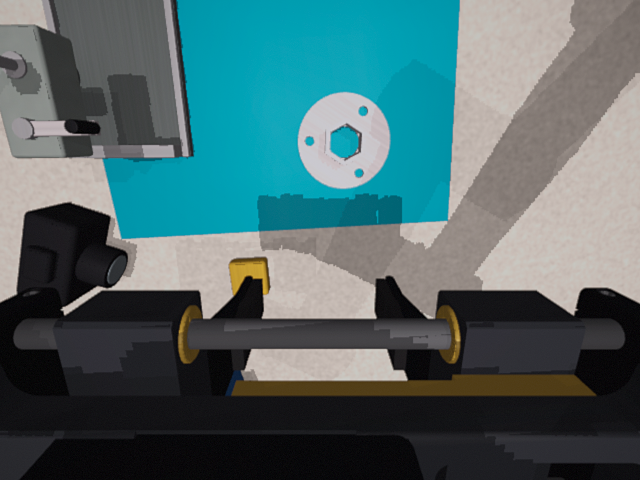

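View pics/s2.png

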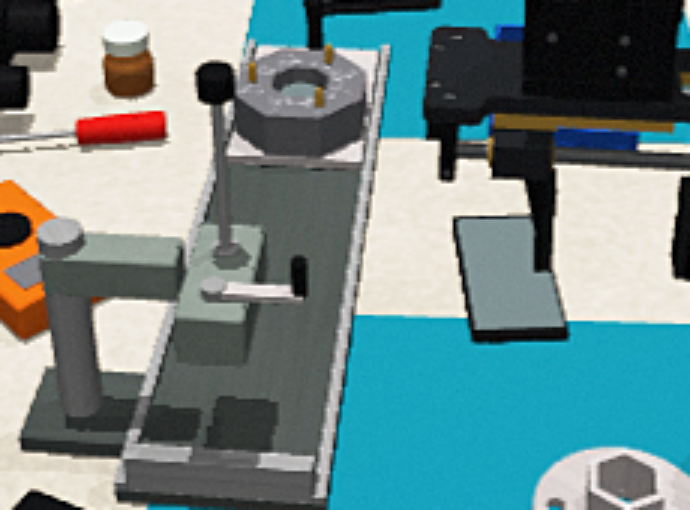

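The flange is at (345,140) with holes at (309,141), (363,110) and (359,173). The side crop shows the channel under the gauge is empty, so the eyepiece was the only stray, and the lever is open.

```bash
python3 - <<'E'
from h import *
z=np.load('/tmp/w2.npz'); p,d=z['p'],z['d']; P=pts(d,z); X,Y,Z=np.moveaxis(P,-1,0); hsv=cv2.cvtColor(p,cv2.COLOR_BGR2HSV)
def box(u0,u1,v0,v1):
    m=np.zeros(Z.shape,bool); m[v0:v1,u0:u1]=1; return m
dark=box(299,390,93,187)&(hsv[...,1]>90)
print('holes',circ(dark,z,0.006,15))
disc=box(290,398,85,195)&(hsv[...,1]<90)&(Z>.003); print('disc',circ(disc,z,0.008,500))
nk=box(310,380,105,175)&(Z>.03); print('neck',circ(nk,z,0.038,100), np.median(Z[nk]))
cs,_=cv2.findContours(nk.astype(np.uint8),cv2.RETR_EXTERNAL,cv2.CHAIN_APPROX_NONE)
c=max(cs,key=len); w=ray(c[:,0,:],z,.038)[:,:2].astype(np.float32)*1000; print(cv2.minAreaRect(w))
# pin / knob / end stop
for nm,b in (('pin',box(60,110,110,140)&(Z>.175)),('knob area',box(0,45,40,90)&(Z>.2))): print(nm,circ(b,z,.186,5),np.median(Z[b]) if b.any() else None)
E
```

```text
holes [(array([348.4, 298.9]), 5.3, array([358., 172.])), (array([413.6, 301.2]), 26.9, array([308., 176.])), (array([320.7, 305.2]), 30.2, array([380., 173.])), (array([407.8, 257.1]), 5.3, array([309., 141.])), (array([365.5, 260.7]), 18.8, array([344., 142.])), (array([341.8, 226.5]), 5.0, array([363., 111.])), (array([320.7, 217.8]), 29.3, array([379., 104.])), (array([406.5, 213. ]), 28.3, array([309., 104.]))]
disc [(array([366.1, 258.1]), 56.0, array([343., 140.]))]
neck [(array([366.2, 259.9]), 26.2, array([345., 141.]))] 0.037992397634580684
((366.157958984375, 260.43780517578125), (45.886627197265625, 51.581687927246094), 54.30046844482422)
pin [(array([565.6, 239.1]), 8.6, array([ 76., 126.]))] 0.18533300153482615
knob area [] 0.43049715139083977
```

Call:
{"name": "play_rows", "arguments": {"commands": "-0.38 -0.87 -1 0 0 -0.21;-0.38 -0.87 -1 0 0 0;-0.38 -0.87 -1 0 0 0;0 0 -1 0 0 0;0 0 -1 0 0 0;0 0 -1 0 0 0;0 0 -0.8 0 0 0;0 0 0 0 0 0;0 0 0 0 0 0;0 0 0 0 0 0"}}

```text
time_s: 11.0
tcp_pos: [0.367, 0.262, 0.0657]
ee_rot: [[-0.088, -0.996, 0.002], [-0.996, 0.088, 0.003], [-0.003, -0.002, -1.0]]
wrist_force: [-0.6, 0.1, -0.3]
gripper_width: 0.688
gripper_force: 0.0
```

```bash
python3 - <<'E'
from h import *
p,d,i=cap('wrist'); cv2.imwrite('pics/w3.png',p); np.savez('/tmp/w3.npz',p=p,d=d,**i)
P=pts(d,i); X,Y,Z=np.moveaxis(P,-1,0)
m=(Z>.03)&(Z<.042)&(np.hypot(X-.366,Y-.26)<.04); v,u=np.where(m); print(len(u),u.min(),u.max(),v.min(),v.max(),X[m].min(),X[m].max(),Y[m].min(),Y[m].max())
state()
E
```

```text
2388 284 359 229 311 0.34187359508185317 0.3898362033879893 0.23367765186637132 0.28665139649404875
{'time_s': 11.05, 'tcp_pos': [0.367, 0.262, 0.066], 'ee_rot': [[-0.088, -0.996, 0.002], [-0.996, 0.088, 0.003], [-0.003, -0.002, -1.0]], 'wrist_force': [-0.199, -0.471, 0.088], 'gripper_width': 0.695, 'gripper_force': 0.0, 'joints': [56.297, 16.31, -35.311, 0.02, -38.181, -61.388]}
```

View pics/w3.png

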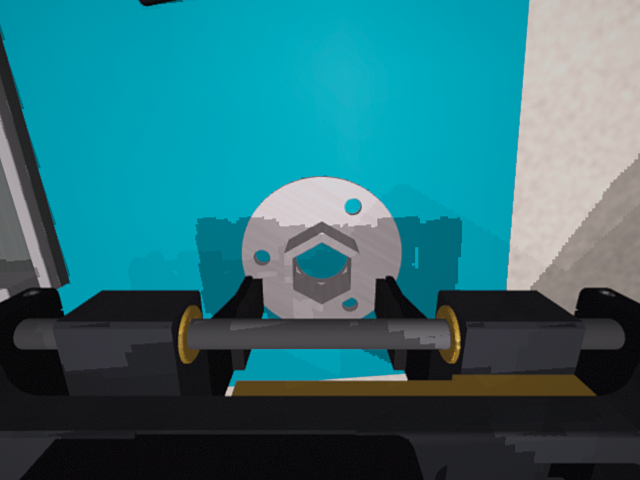

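The neck is centred between the fingers. I'll descend and grip.

Call:
{"name": "play_rows", "arguments": {"commands": "-0.03 -0.04 -0.7 0 0 0;0 0 -0.7 0 0 0;0 0 -0.37 0 0 0;0 0 0 0 0 0;0 0 0 0 0 0"}}

```text
time_s: 11.55
tcp_pos: [0.3658, 0.2607, 0.012]
ee_rot: [[-0.088, -0.996, 0.001], [-0.996, 0.088, 0.001], [-0.002, -0.001, -1.0]]
wrist_force: [-0.4, -0.8, -0.1]
gripper_width: 0.694
gripper_force: 0.0
```

Call:
{"name": "play_rows", "arguments": {"commands": "0 0 0 0 0 0;0 0 0 0 0 0;0 0 0 0 0 0;0 0 0 0 0 0;0 0 0 0 0 0", "grip": 38}}

```text
time_s: 12.05
tcp_pos: [0.3655, 0.2605, 0.0118]
ee_rot: [[-0.088, -0.996, 0.001], [-0.996, 0.088, 0.001], [-0.001, -0.001, -1.0]]
wrist_force: [-2.4, -0.4, 7.0]
gripper_width: 0.525
gripper_force: 30.0
```

Call:
{"name": "play_rows", "arguments": {"commands": "0 0 1 0 0 0;0 0 1 0 0 0;0 0 1 0 0 0;0 0 1 0 0 0;0 0 1 0 0 0;0 0 0 0 0 0;0 0 0 0 0 0"}}

```text
time_s: 12.75
tcp_pos: [0.3647, 0.2596, 0.1607]
ee_rot: [[-0.089, -0.996, -0.001], [-0.996, 0.089, 0.0], [-0.0, 0.001, -1.0]]
wrist_force: [-0.0, -0.6, -2.8]
gripper_width: 0.526
gripper_force: 30.0
```

Call:
{"name": "play_rows", "arguments": {"commands": "0.522 -0.949 0 0 0 0.244;0.522 -0.949 0 0 0 0;0.522 -0.949 0 0 0 0;0.522 -0.949 0 0 0 0;0.522 -0.949 0 0 0 0;0.522 -0.949 0 0 0 0;0.522 -0.949 0 0 0 0;0.522 -0.949 0 0 0 0;0.522 -0.949 0 0 0 0;0.522 -0.949 0 0 0 0;0.522 -0.949 0 0 0 0;0.522 -0.949 0 0 0 0;0.522 -0.949 0 0 0 0;0.522 -0.949 0 0 0 0;0.522 -0.949 0 0 0 0;0 0 0 0 0 0;0 0 0 0 0 0;0 0 0 0 0 0"}}

```text
time_s: 14.55
tcp_pos: [0.5989, -0.1664, 0.1593]
ee_rot: [[-0.052, -0.999, -0.004], [-0.999, 0.052, 0.001], [-0.0, 0.004, -1.0]]
wrist_force: [0.4, 0.8, -2.0]
gripper_width: 0.525
gripper_force: 30.0
```

```bash
python3 - <<'E'
from h import *
state()
p,d,i=cap('wrist'); cv2.imwrite('pics/w4.png',p); np.savez('/tmp/w4.npz',p=p,d=d,**i)
E
```

```text
{'time_s': 14.55, 'tcp_pos': [0.599, -0.166, 0.159], 'ee_rot': [[-0.052, -0.999, -0.004], [-0.999, 0.052, 0.001], [-0.0, 0.004, -1.0]], 'wrist_force': [0.368, 0.763, -1.987], 'gripper_width': 0.525, 'gripper_force': 30.0, 'joints': [-0.651, 24.604, -5.002, -0.04, -60.599, -2.3]}
```

View pics/w4.png

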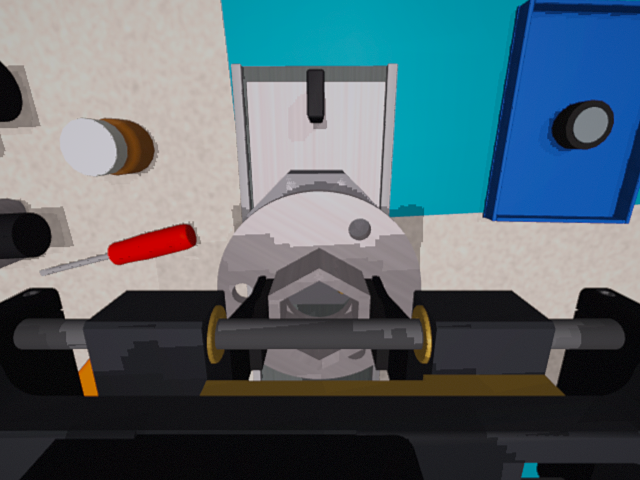

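The view shows the eyepiece lying in the tray at (585,125), the held flange with a hole at (360,229), and the handle at (316,95).

```bash
cat > fl.py <<'E'
from h import *
def meas(f,ztop,ub=(345,376),vb=(212,246)):
    z=np.load(f); p,d=z['p'],z['d']; P=pts(d,z); X,Y,Z=np.moveaxis(P,-1,0)
    m=np.zeros(Z.shape,bool); m[vb[0]:vb[1],ub[0]:ub[1]]=1
    hm=m&(Z<ztop-.006); o=circ(hm,z,ztop-.003,30); print('hole',o)
    dm=(np.abs(Z-ztop)<.004); dm[300:]=0; dm=cv2.morphologyEx(dm.astype(np.uint8),cv2.MORPH_CLOSE,np.ones((25,25)))
    cs,_=cv2.findContours(dm,cv2.RETR_EXTERNAL,cv2.CHAIN_APPROX_NONE); c=max(cs,key=cv2.contourArea)[:,0,:]
    c=c[c[:,1]<270]; w=ray(c,z,ztop)[:,:2]*1000
    A=np.c_[2*w,np.ones(len(w))]; s=np.linalg.lstsq(A,(w**2).sum(1),rcond=None)[0]; print('disc',s[:2],np.sqrt(s[2]+s[:2]@s[:2]), 'ztop',np.median(Z[(np.abs(Z-ztop)<.004)]))
    return z,P
E
python3 - <<'E'
from fl import *
z,P=meas('/tmp/w4.npz',.1553)
Z=P[...,2]
h=(Z>.08)&(Z<.1); h[140:]=0; h[:,:290]=0; h[:,345:]=0
print('handle',circ(h,z,.086,50))
E
```

```text
hole [(array([ 576.6, -201.6]), 5.7, array([358., 227.]))]
disc [ 598.19594628 -190.34562617] 36.43321183908453 ztop 0.1555433817551573
handle [(array([ 596. , -276.7]), 15.4, array([315.,  93.]))]
```

Call:
{"name": "play_rows", "arguments": {"commands": "0.08 0 -0.8 0 0 0;0 0 -0.8 0 0 0;0 0 -0.5 0 0 0;0 0 0 0 0 0;0 0 0 0 0 0;0 0 0 0 0 0"}}

```text
time_s: 15.2
tcp_pos: [0.6035, -0.1667, 0.0996]
ee_rot: [[-0.051, -0.999, 0.003], [-0.999, 0.051, -0.0], [0.0, -0.003, -1.0]]
wrist_force: [0.3, 0.7, -1.8]
gripper_width: 0.527
gripper_force: 30.0
```

Call:
{"name": "play_rows", "arguments": {"commands": "-0.06 0 -0.15 0 0 0;0 0 0 0 0 0;0 0 0 0 0 0;0 0 0 0 0 0"}}

```text
time_s: 15.6
tcp_pos: [0.6009, -0.1671, 0.0938]
ee_rot: [[-0.052, -0.999, 0.0], [-0.999, 0.052, -0.0], [0.0, -0.0, -1.0]]
wrist_force: [-0.0, -0.2, -1.9]
gripper_width: 0.523
gripper_force: 30.0
```

```bash
python3 - <<'E'
from fl import *
state()
p,d,i=cap('wrist'); np.savez('/tmp/w5.npz',p=p,d=d,**i); cv2.imwrite('pics/w5.png',p)
z,P=meas('/tmp/w5.npz',.091); state()
E
```

```text
{'time_s': 15.6, 'tcp_pos': [0.601, -0.167, 0.094], 'ee_rot': [[-0.052, -0.999, 0.0], [-0.999, 0.052, -0.0], [0.0, -0.0, -1.0]], 'wrist_force': [-0.023, -0.159, -1.908], 'gripper_width': 0.523, 'gripper_force': 30.0, 'joints': [-0.694, 28.378, -9.222, 0.004, -52.373, -2.289]}
hole [(array([ 578.6, -202.4]), 5.8, array([359., 228.]))]
disc [ 600.19358849 -191.20049725] 36.29992774965379 ztop 0.0900784013240135
{'time_s': 15.65, 'tcp_pos': [0.601, -0.167, 0.094], 'ee_rot': [[-0.052, -0.999, 0.0], [-0.999, 0.052, -0.0], [0.0, -0.0, -1.0]], 'wrist_force': [0.168, 0.218, -2.474], 'gripper_width': 0.525, 'gripper_force': 30.0, 'joints': [-0.694, 28.385, -9.22, 0.005, -52.373, -2.285]}
```

Call:
{"name": "play_rows", "arguments": {"commands": "0.01 0.03 -0.1 0 0 0;0 0 -0.1 0 0 0;0 0 -0.1 0 0 0;0 0 -0.1 0 0 0;0 0 0 0 0 0;0 0 0 0 0 0"}}

```text
time_s: 16.25
tcp_pos: [0.601, -0.1662, 0.0814]
ee_rot: [[-0.052, -0.999, -0.0], [-0.999, 0.052, -0.0], [0.0, 0.0, -1.0]]
wrist_force: [-0.4, -0.1, -1.6]
gripper_width: 0.527
gripper_force: 30.0
```

Flange bottom is about 0.0695, below the stud tips, with no force. The studs have entered the holes.

Call:
{"name": "play_rows", "arguments": {"commands": "0 0 -0.08 0 0 0;0 0 -0.08 0 0 0;0 0 -0.08 0 0 0;0 0 -0.04 0 0 0;0 0 0 0 0 0;0 0 0 0 0 0"}}

```text
time_s: 16.85
tcp_pos: [0.6011, -0.1661, 0.0731]
ee_rot: [[-0.052, -0.999, 0.0], [-0.999, 0.052, -0.0], [0.0, -0.0, -1.0]]
wrist_force: [0.1, 0.6, -1.6]
gripper_width: 0.522
gripper_force: 30.0
```

Call:
{"name": "play_rows", "arguments": {"commands": "0 0 -0.05 0 0 0;0 0 0 0 0 0;0 0 0 0 0 0;0 0 0 0 0 0"}}

```text
time_s: 17.25
tcp_pos: [0.6013, -0.1662, 0.0719]
ee_rot: [[-0.052, -0.999, 0.001], [-0.999, 0.052, -0.0], [0.0, -0.001, -1.0]]
wrist_force: [0.6, -0.5, -1.7]
gripper_width: 0.525
gripper_force: 30.0
```

Call:
{"name": "play_rows", "arguments": {"commands": "0 0 0 0 0 0;0 0 0 0 0 0;0 0 0 0 0 0;0 0 0 0 0 0;0 0 0.5 0 0 0;0 0 1 0 0 0;0 0 1 0 0 0;0 0 1 0 0 0;0 0 0 0 0 0;0 0 0 0 0 0;0 0 0 0 0 0", "grip": 60}}

```text
time_s: 18.35
tcp_pos: [0.6002, -0.166, 0.1754]
ee_rot: [[-0.052, -0.999, -0.002], [-0.999, 0.052, 0.001], [-0.0, 0.002, -1.0]]
wrist_force: [0.4, -0.2, -0.5]
gripper_width: 0.692
gripper_force: 0.0
```

```bash
python3 - <<'E'
from fl import *
state()
p,d,i=cap('wrist'); np.savez('/tmp/w6.npz',p=p,d=d,**i); cv2.imwrite('pics/w6.png',p)
P=pts(d,i);Z=P[...,2];X,Y=P[...,0],P[...,1]
m=(np.abs(Z-.068)<.006)&(np.hypot(X-.6015,Y+.166)<.054)&(np.hypot(X-.6015,Y+.166)>.032); q=P[m]
A=np.c_[q[:,:2]-[.6015,-.166],np.ones(len(q))]; print(len(q),np.linalg.lstsq(A,q[:,2],rcond=None)[0])
E
```

```text
{'time_s': 18.35, 'tcp_pos': [0.6, -0.166, 0.175], 'ee_rot': [[-0.052, -0.999, -0.002], [-0.999, 0.052, 0.001], [-0.0, 0.002, -1.0]], 'wrist_force': [0.388, -0.208, -0.453], 'gripper_width': 0.692, 'gripper_force': 0.0, 'joints': [-0.603, 23.884, -3.68, -0.036, -62.573, -2.37]}
7408 [ 0.00058022 -0.00012325  0.06812093]
```

View pics/w6.png

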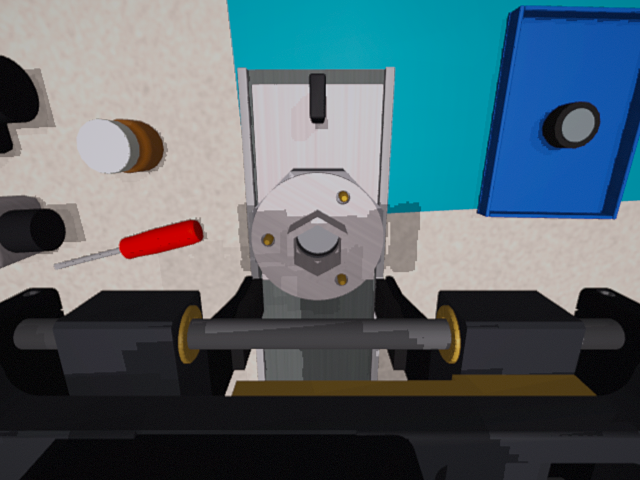

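All three brass studs show through the holes at (343,197), (268,240) and (341,280), and the disc is flat at z=0.068. Next is the handle at (317,97).

Call:
{"name": "play_rows", "arguments": {"commands": "-0.035 -0.92 0 0 0 0;-0.035 -0.92 0 0 0 0;-0.035 -0.92 -0.3 0 0 0;-0.035 -0.92 -1 0 0 0;0 0 -1 0 0 0;0 0 -1 0 0 0;0 0 -0.8 0 0 0;0 0 -0.23 0 0 0;0 0 0 0 0 0;0 0 0 0 0 0", "grip": 40}}

```text
time_s: 19.4
tcp_pos: [0.5977, -0.2767, 0.0476]
ee_rot: [[-0.051, -0.999, 0.001], [-0.999, 0.051, -0.001], [0.001, -0.001, -1.0]]
wrist_force: [0.6, 1.0, -0.2]
gripper_width: 0.463
gripper_force: 0.0
```

```bash
python3 - <<'E'
from h import *
z=np.load('/tmp/w6.npz'); P=pts(z['d'],z); print('cell',np.round(P[234:250:5,306:330:4,2]*1000,1))
E
```

```text
cell [[48.1 46.8 46.6 47.  49.  46.9]
 [47.1 46.6 48.3 47.3 48.2 47.6]
 [47.4 47.6 47.4 47.2 47.8 47.2]
 [46.7 48.7 47.2 47.1 47.  48.3]]
```

Call:
{"name": "play_rows", "arguments": {"commands": "-0.04 0 0 0 0 0;0 0 0 0 0 0;0 0 0 0 0 0;0 0 0 0 0 0;0 0 0 0 0 0;0 0 0 0 0 0", "grip": 5}}

```text
time_s: 20.0
tcp_pos: [0.5956, -0.2765, 0.0472]
ee_rot: [[-0.051, -0.999, -0.0], [-0.999, 0.051, -0.0], [0.0, 0.0, -1.0]]
wrist_force: [-1.2, 0.4, 2.5]
gripper_width: 0.134
gripper_force: 30.0
```

Call:
{"name": "play_rows", "arguments": {"commands": "0.026 0.5 0 0 0 0;0.026 0.5 0 0 0 0;0.026 0.5 0 0 0 0;0.026 0.5 0 0 0 0;0.026 0.5 0 0 0 0;0.026 0.5 0 0 0 0;0 0 0 0 0 0"}}

```text
time_s: 20.7
tcp_pos: [0.6007, -0.1851, 0.0472]
ee_rot: [[-0.051, -0.999, 0.001], [-0.999, 0.051, 0.0], [-0.001, -0.001, -1.0]]
wrist_force: [-0.7, 4.6, 3.4]
gripper_width: 0.137
gripper_force: 30.0
```

Call:
{"name": "play_rows", "arguments": {"commands": "0.026 0.5 0 0 0 0;0.026 0.5 0 0 0 0;0.026 0.5 0 0 0 0;0.026 0.5 0 0 0 0;0.026 0.5 0 0 0 0;0.026 0.5 0 0 0 0;0.026 0.5 0 0 0 0;0.026 0.5 0 0 0 0;0.026 0.5 0 0 0 0;0.026 0.5 0 0 0 0;0.026 0.5 0 0 0 0;0.026 0.5 0 0 0 0;0.026 0.5 0 0 0 0;0.026 0.5 0 0 0 0;0.026 0.5 0 0 0 0;0 0 0 0 0 0"}}

```text
time_s: 22.3
tcp_pos: [0.6125, 0.0393, 0.0472]
ee_rot: [[-0.051, -0.999, 0.001], [-0.999, 0.051, 0.0], [-0.0, -0.001, -1.0]]
wrist_force: [-1.3, 2.8, 3.6]
gripper_width: 0.134
gripper_force: 30.0
```

```bash
python3 - <<'E'
from h import *
state()
p,d,i=cap('side'); cv2.imwrite('pics/s7.png',cv2.resize(p[230:400,215:445],None,fx=3,fy=3)); np.savez('/tmp/s7.npz',p=p,d=d,**i)
E
```

```text
{'time_s': 22.3, 'tcp_pos': [0.612, 0.039, 0.047], 'ee_rot': [[-0.051, -0.999, 0.001], [-0.999, 0.051, 0.0], [-0.0, -0.001, -1.0]], 'wrist_force': [-1.31, 2.764, 3.551], 'gripper_width': 0.134, 'gripper_force': 30.0, 'joints': [18.756, 30.711, -13.216, -0.008, -46.014, -21.671]}
```

View pics/s7.png

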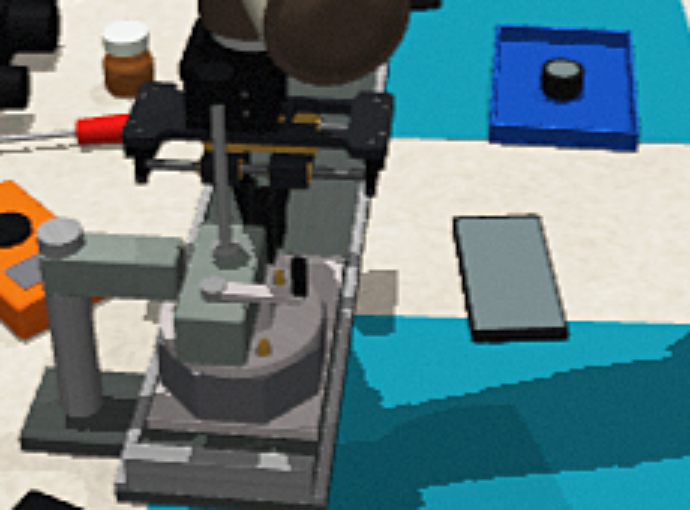

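The sled is under the gauge with a gap to the end stop still visible at about row 440. I'll go on slowly.

Call:
{"name": "play_rows", "arguments": {"commands": "0.013 0.25 0 0 0 0;0.013 0.25 0 0 0 0;0.013 0.25 0 0 0 0;0.013 0.25 0 0 0 0;0.006 0.12 0 0 0 0;0.006 0.12 0 0 0 0;0 0 0 0 0 0"}}

```text
time_s: 23.05
tcp_pos: [0.6139, 0.0737, 0.0472]
ee_rot: [[-0.053, -0.999, -0.001], [-0.999, 0.053, -0.002], [0.002, 0.001, -1.0]]
wrist_force: [-0.4, -5.2, 5.4]
gripper_width: 0.136
gripper_force: 30.0
```

Call:
{"name": "play_rows", "arguments": {"commands": "0.003 0.07 0 0 0 0;0.003 0.07 0 0 0 0;0.003 0.07 0 0 0 0;0.003 0.07 0 0 0 0;0 0 0 0 0 0"}}

```text
time_s: 23.55
tcp_pos: [0.6142, 0.0811, 0.0472]
ee_rot: [[-0.053, -0.999, -0.001], [-0.999, 0.053, -0.003], [0.003, 0.001, -1.0]]
wrist_force: [-0.1, -8.3, 3.9]
gripper_width: 0.133
gripper_force: 30.0
```

Call:
{"name": "play_rows", "arguments": {"commands": "0.003 0.06 0 0 0 0;0.003 0.06 0 0 0 0;0 0 0 0 0 0"}}

```text
time_s: 23.85
tcp_pos: [0.6142, 0.0813, 0.0472]
ee_rot: [[-0.053, -0.999, -0.003], [-0.999, 0.053, -0.007], [0.007, 0.003, -1.0]]
wrist_force: [1.9, -19.4, 4.8]
gripper_width: 0.141
gripper_force: 30.0
```

Call:
{"name": "play_rows", "arguments": {"commands": "0.003 0.06 0 0 0 0;0 0 0 0 0 0;0 0 0 0 0 0"}}

```text
time_s: 24.15
tcp_pos: [0.6142, 0.0815, 0.0474]
ee_rot: [[-0.054, -0.999, -0.004], [-0.999, 0.054, -0.009], [0.009, 0.003, -1.0]]
wrist_force: [3.4, -23.2, 5.5]
gripper_width: 0.135
gripper_force: 30.0
```

The force rises with no motion, so the sled is home. I'll relax the push, release and lift.

Call:
{"name": "play_rows", "arguments": {"commands": "-0.005 -0.1 0 0 0 0;0 0 0 0 0 0"}}

```text
time_s: 24.35
tcp_pos: [0.6143, 0.0813, 0.0471]
ee_rot: [[-0.054, -0.999, -0.002], [-0.999, 0.054, -0.005], [0.005, 0.002, -1.0]]
wrist_force: [2.2, -14.5, 3.8]
gripper_width: 0.136
gripper_force: 30.0
```

Call:
{"name": "play_rows", "arguments": {"commands": "0 0 0 0 0 0;0 0 0 0 0 0;0 0 0 0 0 0;0 0 0 0 0 0;0 -0.2 0.5 0 0 0;0 -0.5 1 0 0 0;0 -0.5 1 0 0 0;0 -0.5 1 0 0 0;0 -0.5 1 0 0 0;0 0 1 0 0 0;0 0 1 0 0 0;0 0 1 0 0 0;0 0 1 0 0 0;0 0 1 0 0 0;0 0 0 0 0 0;0 0 0 0 0 0", "grip": 40}}

```text
time_s: 25.95
tcp_pos: [0.6144, 0.0211, 0.3321]
ee_rot: [[-0.051, -0.999, 0.001], [-0.999, 0.051, 0.001], [-0.001, -0.001, -1.0]]
wrist_force: [0.8, 0.4, -0.1]
gripper_width: 0.461
gripper_force: 0.0
```

```bash
python3 - <<'E'
from h import *
state()
p,d,i=cap('side'); np.savez('/tmp/s8.npz',p=p,d=d,**i); a=cv2.resize(p[240:400,215:365],None,fx=3.5,fy=3.5); cv2.imwrite('pics/s8.png',a)
P=pts(d,i); X,Y,Z=np.moveaxis(P,-1,0)
m=(Z>.22)&(np.abs(X-.62)<.05)&(np.abs(Y-.2)<.05); q=P[m]; print('rod/knob',len(q),q.min(0),q.max(0))
k=m&(Z>.255); print('knob px',circ(k,i,.275,5), P[k].mean(0) if k.any() else '')
pt,dt,it=cap('top'); np.savez('/tmp/t8.npz',p=pt,d=dt,**it); T=pts(dt,it)
m=(T[...,2]>.22)&(np.abs(T[...,0]-.62)<.05)&(np.abs(T[...,1]-.2)<.05); q=T[m]; print('top knob',len(q),q.mean(0) if len(q) else '',q[:,2].max() if len(q) else '')
E
```

```text
{'time_s': 25.95, 'tcp_pos': [0.614, 0.021, 0.332], 'ee_rot': [[-0.051, -0.999, 0.001], [-0.999, 0.051, 0.001], [-0.001, -0.001, -1.0]], 'wrist_force': [0.837, 0.367, -0.085], 'gripper_width': 0.461, 'gripper_force': 0.0, 'joints': [17.014, 18.113, 10.092, -0.045, -81.905, -19.949]}
rod/knob 1525 [0.5700399  0.15061098 0.22019059] [0.6309829  0.24480317 0.68207494]
knob px [(array([619.5, 184.6]), 34.2, array([287., 260.])), (array([  898.7, -2432.7]), 1528.0, array([295.,  39.]))] [0.59093947 0.21276221 0.59909813]
top knob 805 [0.58533711 0.18604236 0.6728091 ] 0.6834937176479223
```

View pics/s8.png

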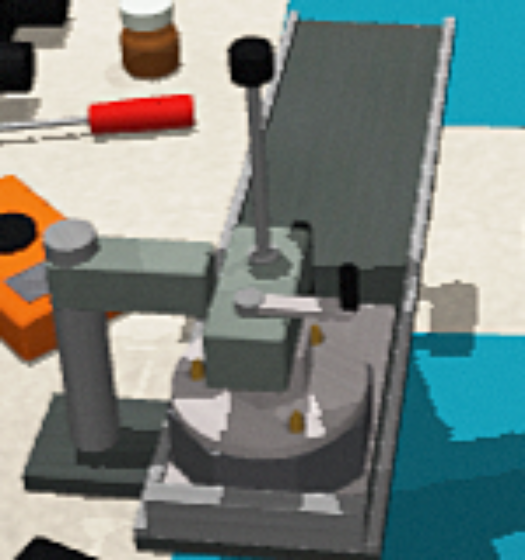

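The sled sits against the stop. The knob is at crop (250,62), which is side pixel (286.4,257.7).

```bash
python3 - <<'E'
from h import *
z=np.load('/tmp/s8.npz'); P=pts(z['d'],z); p=z['p']
g=p.max(2); m=np.zeros(g.shape,bool); m[248:270,277:298]=(g[248:270,277:298]<60)
v,u=np.where(m); print(u.min(),u.max(),v.min(),v.max(),len(u))
c=[(u.min()+u.max())/2,(v.min()+v.max())/2]
for zz in (.265,.270,.275,.28,.285): print(zz,ray(c,z,zz)[0].round(4))
q=P[m]; print(np.median(q,0),np.percentile(q[:,2],[2,98]),np.percentile(q[:,1],[2,98]),np.percentile(q[:,0],[2,98]))
E
```

```text
280 297 251 269 164
0.265 [0.6183 0.1739 0.265 ]
0.27 [0.6171 0.1819 0.27  ]
0.275 [0.6159 0.1899 0.275 ]
0.28 [0.6147 0.1978 0.28  ]
0.285 [0.6134 0.2058 0.285 ]
[0.61861101 0.19803118 0.28578643] [0.01340284 0.29131169] [-0.22877838  0.20392523] [0.6083176  0.66079578]
```

Call:
{"name": "play_rows", "arguments": {"commands": "0.02 0.92 0 0 0 0;0.02 0.92 0 0 0 0;0.02 0.92 0 0 0 0;0.02 0.92 0 0 0 0;0.02 0.92 0 0 0 0;0.02 0.92 0 0 0 0;0.02 0.92 0 0 0 0;0.02 0.92 0 0 0 0;0.02 0.92 0 0 0 0;0 0 0 0 0 0;0 0 0 0 0 0;0 0 0 0 0 0", "grip": 50}}

```text
time_s: 27.25
tcp_pos: [0.6197, 0.2681, 0.331]
ee_rot: [[-0.052, -0.999, -0.001], [-0.999, 0.052, -0.001], [0.001, 0.001, -1.0]]
wrist_force: [0.2, 0.1, -0.6]
gripper_width: 0.578
gripper_force: 0.0
```

```bash
python3 - <<'E'
from h import *
state()
p,d,i=cap('wrist'); np.savez('/tmp/w9.npz',p=p,d=d,**i); cv2.imwrite('pics/w9.png',p)
P=pts(d,i); Z=P[...,2].copy(); Z[300:]=0
k=(Z>.26)&(np.hypot(P[...,0]-.62,P[...,1]-.19)<.04); 
if k.any(): zt=np.median(Z[k]); print(zt,circ(k,i,zt,20))
b=(Z>.178)&(Z<.2)&(P[...,0]<.6)&(P[...,0]>.53); print('pin',circ(b,i,.186,5))
E
```

```text
{'time_s': 27.25, 'tcp_pos': [0.62, 0.268, 0.331], 'ee_rot': [[-0.052, -0.999, -0.001], [-0.999, 0.052, -0.001], [0.001, 0.001, -1.0]], 'wrist_force': [0.199, 0.077, -0.551], 'gripper_width': 0.578, 'gripper_force': 0.0, 'joints': [37.089, 24.722, 19.792, 0.007, -85.165, -40.093]}
0.289625284477084 [(array([619.8, 190.9]), 11.7, array([312., 146.]))]
pin [(array([569.8, 237.8]), 5.5, array([371., 194.]))]
```

View pics/w9.png

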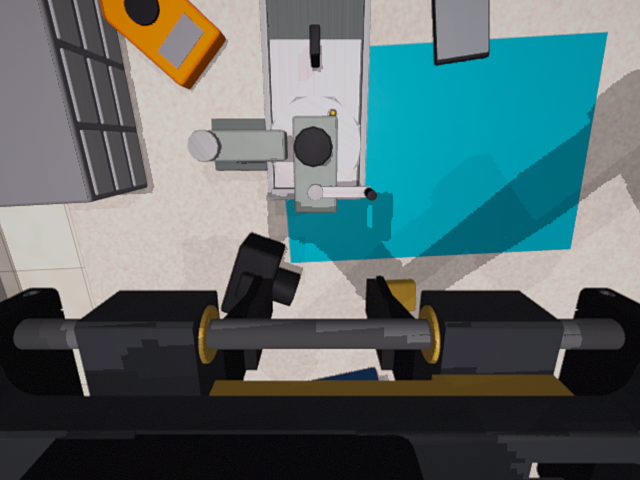

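The knob is at (312,146), which gives (0.620,0.191) with its top at 0.290, so the tip is at about 0.1126. The pin is at (371,194).

Call:
{"name": "play_rows", "arguments": {"commands": "0 -0.86 0 0 0 0;0 -0.86 0 0 0 0;0 -0.86 0 0 0 0;0 0 -0.5 0 0 0;0 0 -1 0 0 0;0 0 -0.6 0 0 0;0 0 -0.17 0 0 0;0 0 0 0 0 0;0 0 0 0 0 0;0 0 0 0 0 0"}}

```text
time_s: 28.3
tcp_pos: [0.6205, 0.1916, 0.2653]
ee_rot: [[-0.052, -0.999, 0.003], [-0.999, 0.052, 0.001], [-0.001, -0.003, -1.0]]
wrist_force: [0.2, -0.0, -0.3]
gripper_width: 0.575
gripper_force: 0.0
```

Call:
{"name": "play_rows", "arguments": {"commands": "0 0 0 0 0 0;0 0 0 0 0 0;0 0 0 0 0 0;0 0 0 0 0 0;0 0 0 0 0 0;0 0 0 0 0 0", "grip": 10}}

```text
time_s: 28.9
tcp_pos: [0.6193, 0.1915, 0.2636]
ee_rot: [[-0.052, -0.999, -0.001], [-0.999, 0.052, -0.0], [0.0, 0.001, -1.0]]
wrist_force: [-2.9, 1.1, 0.4]
gripper_width: 0.266
gripper_force: 30.0
```

Call:
{"name": "play_rows", "arguments": {"commands": "0 0 -0.2 0 0 0;0 0 -0.2 0 0 0;0 0 -0.2 0 0 0;0 0 -0.2 0 0 0;0 0 -0.2 0 0 0;0 0 -0.2 0 0 0;0 0 -0.2 0 0 0;0 0 -0.2 0 0 0;0 0 -0.1 0 0 0;0 0 0 0 0 0"}}

```text
time_s: 29.9
tcp_pos: [0.6194, 0.1915, 0.2111]
ee_rot: [[-0.052, -0.999, -0.002], [-0.999, 0.052, -0.0], [0.0, 0.002, -1.0]]
wrist_force: [-2.9, 1.8, -2.1]
gripper_width: 0.263
gripper_force: 30.0
```

Call:
{"name": "play_rows", "arguments": {"commands": "0 0 -0.07 0 0 0;0 0 -0.07 0 0 0;0 0 -0.07 0 0 0;0 0 -0.05 0 0 0;0 0 0 0 0 0"}}

```text
time_s: 30.4
tcp_pos: [0.6194, 0.1915, 0.2047]
ee_rot: [[-0.052, -0.999, -0.001], [-0.999, 0.052, -0.0], [0.0, 0.001, -1.0]]
wrist_force: [-5.2, 1.5, 1.6]
gripper_width: 0.264
gripper_force: 30.0
```

Call:
{"name": "play_rows", "arguments": {"commands": "0 0 -0.04 0 0 0;0 0 -0.03 0 0 0;0 0 0 0 0 0"}}

```text
time_s: 30.7
tcp_pos: [0.6194, 0.1915, 0.2027]
ee_rot: [[-0.052, -0.999, -0.001], [-0.999, 0.052, -0.0], [0.0, 0.001, -1.0]]
wrist_force: [-4.6, 1.5, 3.0]
gripper_width: 0.267
gripper_force: 30.0
```

Call:
{"name": "play_rows", "arguments": {"commands": "0 0 -0.03 0 0 0;0 0 -0.03 0 0 0;0 0 0 0 0 0"}}

```text
time_s: 31.0
tcp_pos: [0.6194, 0.1915, 0.2009]
ee_rot: [[-0.052, -0.999, -0.001], [-0.999, 0.052, -0.0], [0.0, 0.001, -1.0]]
wrist_force: [-5.6, 1.2, 3.0]
gripper_width: 0.265
gripper_force: 30.0
```

Call:
{"name": "play_rows", "arguments": {"commands": "0 0 -0.03 0 0 0;0 0 -0.03 0 0 0;0 0 0 0 0 0"}}

```text
time_s: 31.3
tcp_pos: [0.6194, 0.1915, 0.1994]
ee_rot: [[-0.052, -0.999, -0.001], [-0.999, 0.052, -0.0], [0.0, 0.001, -1.0]]
wrist_force: [-5.3, 1.1, 2.2]
gripper_width: 0.267
gripper_force: 30.0
```

Call:
{"name": "play_rows", "arguments": {"commands": "0 0 -0.03 0 0 0;0 0 0 0 0 0;0 0 0 0 0 0"}}

```text
time_s: 31.6
tcp_pos: [0.6195, 0.1915, 0.1994]
ee_rot: [[-0.052, -0.999, -0.0], [-0.999, 0.052, -0.0], [0.0, 0.0, -1.0]]
wrist_force: [-7.0, 2.0, 6.5]
gripper_width: 0.262
gripper_force: 30.0
```

Call:
{"name": "play_rows", "arguments": {"commands": "0 0 -0.03 0 0 0;0 0 0 0 0 0;0 0 0 0 0 0"}}

```text
time_s: 31.9
tcp_pos: [0.6195, 0.1915, 0.1993]
ee_rot: [[-0.051, -0.999, 0.001], [-0.999, 0.051, 0.0], [-0.0, -0.001, -1.0]]
wrist_force: [-7.9, 2.1, 8.2]
gripper_width: 0.262
gripper_force: 30.0
```

Contact: the descent stopped at 0.1994 and the force climbed to about 8 N. I'll release the knob and go up.

Call:
{"name": "play_rows", "arguments": {"commands": "0 0 0 0 0 0;0 0 0 0 0 0;0 0 0 0 0 0;0 0 0 0 0 0;0 0 0.4 0 0 0;0 0 1 0 0 0;0 0 0.8 0 0 0;0 0 0 0 0 0;0 0 0 0 0 0", "grip": 45}}

```text
time_s: 32.8
tcp_pos: [0.6201, 0.1916, 0.2644]
ee_rot: [[-0.052, -0.999, 0.002], [-0.999, 0.052, 0.001], [-0.001, -0.002, -1.0]]
wrist_force: [-0.8, -0.3, -0.2]
gripper_width: 0.516
gripper_force: 0.0
```

```bash
python3 - <<'E'
from h import *
state()
p,d,i=cap('side'); np.savez('/tmp/s10.npz',p=p,d=d,**i); cv2.imwrite('pics/s10.png',cv2.resize(p[220:400,215:445],None,fx=3,fy=3))
E
```

```text
{'time_s': 32.8, 'tcp_pos': [0.62, 0.192, 0.264], 'ee_rot': [[-0.052, -0.999, 0.002], [-0.999, 0.052, 0.001], [-0.001, -0.002, -1.0]], 'wrist_force': [-0.815, -0.29, -0.179], 'gripper_width': 0.516, 'gripper_force': 0.0, 'joints': [31.418, 23.039, 7.991, -0.009, -74.828, -34.403]}
```

View pics/s10.png

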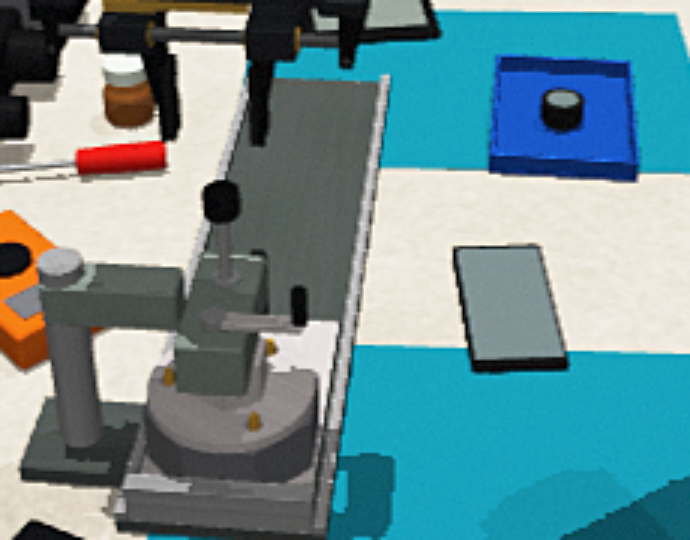

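The probe is down and stayed there, and the lever is still open. Next I'll grip the pin.

Call:
{"name": "play_rows", "arguments": {"commands": "-0.84 0.78 0 0 0 0;-0.84 0.78 0 0 0 0;0 0 -0.6 0 0 0;0 0 -0.8 0 0 0;0 0 -0.6 0 0 0;0 0 0 0 0 0;0 0 0 0 0 0;0 0 0 0 0 0", "grip": 32}}

```text
time_s: 33.65
tcp_pos: [0.5701, 0.2385, 0.2043]
ee_rot: [[-0.052, -0.999, 0.002], [-0.999, 0.052, 0.001], [-0.001, -0.002, -1.0]]
wrist_force: [-0.0, 0.1, -0.5]
gripper_width: 0.369
gripper_force: 0.0
```

Call:
{"name": "play_rows", "arguments": {"commands": "0 0 -0.5 0 0 0;0 0 -0.5 0 0 0;0 0 -0.2 0 0 0;0 0 0 0 0 0;0 0 0 0 0 0"}}

```text
time_s: 34.15
tcp_pos: [0.57, 0.2385, 0.1684]
ee_rot: [[-0.052, -0.999, 0.002], [-0.999, 0.052, 0.001], [-0.001, -0.002, -1.0]]
wrist_force: [0.3, -0.2, 0.2]
gripper_width: 0.369
gripper_force: 0.0
```

Call:
{"name": "play_rows", "arguments": {"commands": "0 0 0 0 0 0;0 0 0 0 0 0;0 0 0 0 0 0;0 0 0 0 0 0;0 0 0 0 0 0", "grip": 4}}

```text
time_s: 34.65
tcp_pos: [0.5685, 0.2383, 0.1676]
ee_rot: [[-0.052, -0.999, -0.002], [-0.999, 0.052, -0.0], [0.0, 0.002, -1.0]]
wrist_force: [-3.5, 1.9, 3.1]
gripper_width: 0.102
gripper_force: 30.0
```

```bash
python3 - <<'E'
from h import *
state()
ex=np.array([.9986,-.0523]);ey=np.array([.0523,.9986]);f=lambda t:53*(-np.cos(t)*ex+np.sin(t)*ey)
t=np.linspace(0,1.5,16); q=np.array([f(a) for a in t]); print(np.round(np.diff(q,axis=0)/30,2).tolist(), q[-1]-q[0])
E
```

```text
{'time_s': 34.65, 'tcp_pos': [0.569, 0.238, 0.168], 'ee_rot': [[-0.052, -0.999, -0.002], [-0.999, 0.052, -0.0], [0.0, 0.002, -1.0]], 'wrist_force': [-3.467, 1.949, 3.135], 'gripper_width': 0.102, 'gripper_force': 29.998, 'joints': [37.742, 23.66, -5.242, -0.056, -61.182, -40.691]}
[[0.02, 0.18], [0.04, 0.17], [0.05, 0.17], [0.07, 0.16], [0.09, 0.15], [0.1, 0.15], [0.11, 0.13], [0.13, 0.12], [0.14, 0.11], [0.15, 0.1], [0.16, 0.08], [0.16, 0.06], [0.17, 0.05], [0.17, 0.03], [0.18, 0.01]] [51.94693337 50.21739661]
```

The pin is gripped, about 9 mm wide. I'll swing it along the arc in two parts.

Call:
{"name": "play_rows", "arguments": {"commands": "0.02 0.18 0 0 0 0;0.04 0.17 0 0 0 0;0.05 0.17 0 0 0 0;0.07 0.16 0 0 0 0;0.09 0.15 0 0 0 0;0.1 0.15 0 0 0 0;0.11 0.13 0 0 0 0;0 0 0 0 0 0"}}

```text
time_s: 35.45
tcp_pos: [0.5812, 0.2728, 0.1674]
ee_rot: [[-0.052, -0.999, -0.005], [-0.999, 0.052, -0.0], [0.0, 0.005, -1.0]]
wrist_force: [-10.9, 3.1, 6.5]
gripper_width: 0.101
gripper_force: 30.0
```

Call:
{"name": "play_rows", "arguments": {"commands": "0.13 0.12 0 0 0 0;0.14 0.11 0 0 0 0;0.15 0.1 0 0 0 0;0.16 0.08 0 0 0 0;0.16 0.06 0 0 0 0;0.17 0.05 0 0 0 0;0.17 0.03 0 0 0 0;0.18 0.01 0 0 0 0;0 0 0 0 0 0;0 0 0 0 0 0"}}

```text
time_s: 36.45
tcp_pos: [0.6204, 0.2923, 0.1675]
ee_rot: [[-0.051, -0.999, -0.001], [-0.999, 0.051, 0.005], [-0.005, 0.001, -1.0]]
wrist_force: [-7.5, 9.1, 3.0]
gripper_width: 0.104
gripper_force: 30.0
```

Call:
{"name": "play_rows", "arguments": {"commands": "0.08 -0.05 0 0 0 0;0.06 -0.05 0 0 0 0;0 0 0 0 0 0;0 0 0 0 0 0"}}

```text
time_s: 36.85
tcp_pos: [0.6211, 0.2921, 0.1674]
ee_rot: [[-0.05, -0.999, -0.006], [-0.999, 0.05, 0.009], [-0.008, 0.006, -1.0]]
wrist_force: [-17.3, 16.0, 6.8]
gripper_width: 0.104
gripper_force: 30.0
```

The lever is at its end stop. I'll release, go straight up and check.

Call:
{"name": "play_rows", "arguments": {"commands": "-0.08 0.05 0 0 0 0;-0.06 0.05 0 0 0 0;0 0 0 0 0 0"}}

```text
time_s: 37.15
tcp_pos: [0.6204, 0.2923, 0.1675]
ee_rot: [[-0.05, -0.999, 0.0], [-0.999, 0.05, 0.005], [-0.005, 0.0, -1.0]]
wrist_force: [-6.7, 8.1, 2.0]
gripper_width: 0.104
gripper_force: 30.0
```

Call:
{"name": "play_rows", "arguments": {"commands": "0 0 0 0 0 0;0 0 0 0 0 0;0 0 0 0 0 0;0 0 0.4 0 0 0;0 0 1 0 0 0;0 0 1 0 0 0;0 0 1 0 0 0;0 0 1 0 0 0;0 0 1 0 0 0;0 0 0 0 0 0;0 0 0 0 0 0", "grip": 25}}

```text
time_s: 38.25
tcp_pos: [0.622, 0.2881, 0.3308]
ee_rot: [[-0.053, -0.999, 0.002], [-0.999, 0.053, 0.002], [-0.002, -0.002, -1.0]]
wrist_force: [0.5, 0.5, -0.4]
gripper_width: 0.286
gripper_force: 0.0
```

```bash
python3 - <<'E'
from h import *
state()
p,d,i=cap('wrist'); np.savez('/tmp/w11.npz',p=p,d=d,**i); 
P=pts(d,i); X,Y,Z=np.moveaxis(P,-1,0)
k=(Z>.2)&(Z<.24)&(np.hypot(X-.62,Y-.19)<.03); k[300:]=0
if k.any(): print('knob top',np.median(Z[k]),'expect',.0475+.177)
p2,d2,i2=cap('side'); cv2.imwrite('pics/s11.png',np.hstack([cv2.resize(p2[220:400,215:415],(444,400)),cv2.resize(p[:300],(356,400))]))
E
```

```text
{'time_s': 38.25, 'tcp_pos': [0.622, 0.288, 0.331], 'ee_rot': [[-0.053, -0.999, 0.002], [-0.999, 0.053, 0.002], [-0.002, -0.002, -1.0]], 'wrist_force': [0.467, 0.492, -0.361], 'gripper_width': 0.286, 'gripper_force': 0.0, 'joints': [38.335, 25.721, 21.34, -0.002, -85.464, -41.345]}
knob top 0.2246658204776372 expect 0.22449999999999998
```

View pics/s11.png

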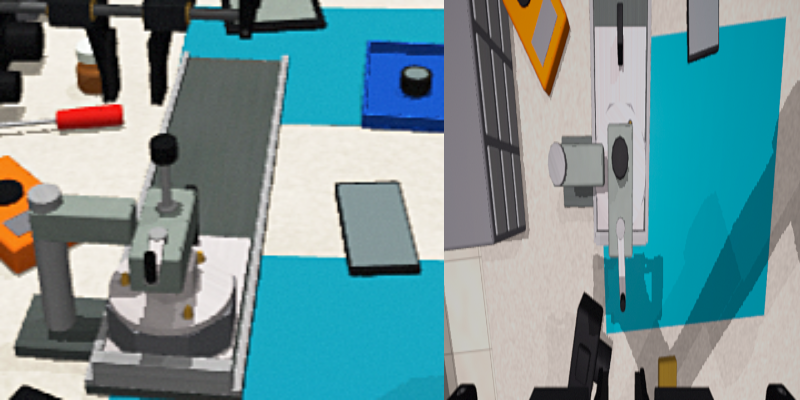

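The lever points along +y, the knob top is at 0.2247 (expected 0.2245), the sled is home and the eyepiece is in the tray. I'll hand in the job.

```bash
python3 -c "
from station import r
print(r.finish_job())"
```

```text
the job is handed in; nothing more can be done
None
```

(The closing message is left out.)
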